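Set out pipe stubs by height on a welding fixture

ROBOT

A 6-joint arm with a two-finger parallel gripper is mounted at the origin on the work surface. World frame = base frame: x ahead of the robot, y to its left, z up, the work surface at z = 0. Lengths are in m, angles in rad, forces in N, time in s.
With the tool pointing down it reaches from about 0.3 to 0.95 m from the base axis. Payload 3.1 kg.
Tool frame: the origin (TCP) lies on the centre line of the jaws, within the pads' length; the fingertips stand robot.tip_reach ahead of it and the grasp point (between the pads) lies 5 mm behind it (robot.tip_reach is the distance from the TCP to the fingertips, in m); z points along the fingers, y is the direction in which the jaws open and shut (so a half turn about z gives the same grasp; the last joint's range is limited). The gripper opens to 85 mm and grips with 20 to 120 N. Pads are 22 mm wide; open, the fingers measure 114 mm over their backs; the gripper's body (76 mm by 85 mm) begins 54 mm behind the grasp point. The pads swing forward as they close: fully open they stand 13 mm farther back than shut.
Start: joints at [1.085, 0.308, 1.634, -0, 1.2, -0.07], TCP at [0.252, 0.572, 0.245] pointing down, gripper open.
Joint ranges: [-3.06, 3.06], [-0.79, 1.96], [0.05, 2.63], [-1.19, 4.34], [0.05, 2.64], [-2.94, 2.94]. Speed limits (rad/s): [2.79, 2.79, 3.14, 3.14, 3.14, 3.14].

INTERFACE

Orientations are given as a rotation vector (axis times angle).
In Python, from plant import robot gives the robot as it stands. The module is installed in compiled form; this text tells all that it offers.
- The arm moves only by the tool servo_tool, never from a script. Its argument "increments" is a list of rows, each an object with "twist": the turn, a rotation vector about the tool's x, y, z in rad, a list of three; "travel": the shift along the tool's x, y, z in cm, a list of three; "jaw": the opening, from 0 (shut) to 1 (fully open). A call has 1 to 5 rows; each row is the pose to reach, as a shift and turn from the pose commanded when the call began, along the tool's axes at that moment; what a row does not reach only later rows make up. A row lasts 1/8 s, in which the tool goes at most 62.5 mm and 10.7 degrees, less where a joint would pass 70% of its speed; a pose out of reach is approached as far as the arm can. A call with a gripper value outside its range is refused whole. The fingers move at their own pace and stop on an object; "newtons" is the grip in N (left out, the last holds). Time passes only in rows, so rows that repeat a pose let the fingers close. It gives the time, the measured TCP pose, the force and the opening at its end, in the units of the state.
- robot.get_state(): the state, without advancing time (a new reading comes with each control period).
- robot.grab_frame(name): name is "scene" or "top" or "wrist"; returns the picture (400x640x3 uint8, red, green, blue); there is no depth.
- robot.camera_info(name): a dict with "K" (3x3 intrinsics, pixels), "world_from_camera" (4x4, takes a point from camera to world coordinates). Camera axes: x right, y down, z forward; pixel columns grow to the right and rows downward; lengths in m; the calibration is good to about 2 mm. A picture is of the moment at which its call begins: read the wrist's pose just before it. camera_info takes no time and is no camera call; for the wrist camera it gives the pose at the moment of the call.
- robot.close_job(): hands the job in, once; it reports no verdict.
The state is a dict: "clock": time; "joints": joint angles; "joint_velocities": joint speeds; "tau": joint torques, N m; "tool_pos": TCP position; "eef_rot": TCP orientation; "force": force on the tool from outside, world axes, zero at the start; "moment": the same for the moment, N m; "width": finger opening in m.
Only numpy, scipy, OpenCV 4.12 (cv2) and the standard library are available. Lean on these libraries where they do the work, as an engineer would, in place of code of your own. Each camera call takes 0.05 s, during which the arm holds its last target. There are 200 camera calls.

TASK

Set the cut pipe stubs out for tacking: stand one upright in the middle of each of the four base plates along the flat bar, in order of height, with the tallest on the plate next to the upright end stop and stepping down to the shortest at the other end. Let go of them all, and leave the hammer where it lies.

Things in the scene. Friction and masses are not known exactly. Their poses are not given: they have to be found in the camera images.
- stub_115_mid (a point): the tallest of four loose round steel pipe stubs: 115 mm high, 42 mm outside diameter, 3.5 mm wall, open at both ends, 380 g give or take a quarter; it starts standing upright on the bench. The point is its centre, on its axis half-way up (57.5 mm above its lower end); z runs along the pipe's axis
- stub_90_mid (a point): the second tallest of four loose round steel pipe stubs: 90 mm high, 42 mm outside diameter, 3.5 mm wall, open at both ends, 297 g give or take a quarter; it starts standing upright on the bench. The point is its centre, on its axis half-way up (45 mm above its lower end); z runs along the pipe's axis
- stub_65_mid (a point): the second shortest of four loose round steel pipe stubs: 65 mm high, 42 mm outside diameter, 3.5 mm wall, open at both ends, 214 g give or take a quarter; it starts standing upright on the bench. The point is its centre, on its axis half-way up (32.5 mm above its lower end); z runs along the pipe's axis
- stub_40_mid (a point): the shortest of four loose round steel pipe stubs: 40 mm high, 42 mm outside diameter, 3.5 mm wall, open at both ends, 132 g give or take a quarter; it starts standing upright on the bench. The point is its centre, on its axis half-way up (20 mm above its lower end); z runs along the pipe's axis
- plate_a_top (a point): fixed square base plate, 70 x 70 x 8 mm, pale bare metal with a dark bolt hole in each corner, first of four alike in one row (a, b, c, d in this order) about 95 mm apart on a dark flat bar 100 mm wide, 520 mm long and 10 mm thick that is fixed to the bench. The point is the centre of the plate's top face (18 mm above the bench); z up, y along the row from d towards a
- plate_b_top (a point): fixed square base plate, 70 x 70 x 8 mm, pale bare metal with a dark bolt hole in each corner, second of four alike in one row (a, b, c, d in this order) about 95 mm apart on a dark flat bar 100 mm wide, 520 mm long and 10 mm thick that is fixed to the bench. The point is the centre of the plate's top face (18 mm above the bench); z up, y along the row from d towards a
- plate_c_top (a point): fixed square base plate, 70 x 70 x 8 mm, pale bare metal with a dark bolt hole in each corner, third of four alike in one row (a, b, c, d in this order) about 95 mm apart on a dark flat bar 100 mm wide, 520 mm long and 10 mm thick that is fixed to the bench. The point is the centre of the plate's top face (18 mm above the bench); z up, y along the row from d towards a
- plate_d_top (a point): fixed square base plate, 70 x 70 x 8 mm, pale bare metal with a dark bolt hole in each corner, fourth of four alike in one row (a, b, c, d in this order) about 95 mm apart on a dark flat bar 100 mm wide, 520 mm long and 10 mm thick that is fixed to the bench. The point is the centre of the plate's top face (18 mm above the bench); z up, y along the row from d towards a
- stop: upright bare steel end stop fixed on one end of the flat bar, beyond the last plate, about 90 mm from that plate's centre: a plate 70 mm wide across the bar and 10 mm thick, its top 60 mm above the bench. It may be at the a end or at the d end of the row; the other end has only a low hexagon bolt. Origin at the centre of its foot, on the bar; z up
- hammer: loose welder's hammer lying flat at the left side of the bench (robot's left), wooden handle 250 mm long and 20 mm thick, dark steel head 110 x 24 x 24 mm; not part of the job. Origin on the bench under the handle, 100 mm from the head; x points to the head, y along the head
Things that resemble listed ones, but are neither listed nor needed, are in the scene too. Leave any purple look-alike of the part that bears stub_40_mid alone.

How it is judged:
By the outcome, as a careful person would: the job done as asked, in the order asked, and still so for the second after the job is handed in, with the robot touching nothing.
It also fails if it takes over 90 s, if anything falls off the work surface, if the arm or the gripper's body presses on something with over 40 N, if the wrist force passes 120 N, or if a joint passes its speed limit or range.

## Working session

There is one attempt and no reset: what is moved stays moved. The work goes in short steps, Python scripts to look and compute and a tool call to move; the robot and the scene stay as the last step left them, time stands still between calls to the robot, and variables do not carry over. Pictures are saved under pics/ and viewed, on a budget of 14 in all, crops included, one or two more only if the job needs it, and the job is handed in when it is done.

Besides the shell and the picture viewer there is one more tool, called as name(argument=value, ...) on one line, values as JSON. servo_tool: Moves the arm, as the interface text tells. Its arguments: {"type":"object","properties":{"increments":{"type":"array","items":{"type":"object","properties":{"twist":{"type":"array","items":{"type":"number"}},"travel":{"type":"array","items":{"type":"number"}},"jaw":{"type":"number"}}}},"newtons":{"type":"number"}},"required":["increments"]}

```bash
mkdir -p pics; python3 - <<'E'
from plant import robot
import cv2,numpy as np
np.set_printoptions(precision=4,suppress=True)
for n in ["scene","top"]:
    cv2.imwrite(f"pics/{n}0.png",cv2.cvtColor(robot.grab_frame(n),cv2.COLOR_RGB2BGR))
    c=robot.camera_info(n);print(n,c["K"],c["world_from_camera"])
print(robot.get_state(),robot.tip_reach)
E
```

```text
scene [[481.9212   0.     325.0093]
 [  0.     481.9212 209.0741]
 [  0.       0.       1.    ]] [[ 0.8955  0.2948 -0.3334  0.9743]
 [ 0.445  -0.5795  0.6827 -0.7331]
 [ 0.008  -0.7597 -0.6502  0.8433]
 [ 0.      0.      0.      1.    ]]
top [[369.9904   0.     322.7201]
 [  0.     369.9904 196.3725]
 [  0.       0.       1.    ]] [[-0.0219 -0.985   0.1714  0.4018]
 [-0.9994  0.0167 -0.0313  0.0882]
 [ 0.028  -0.172  -0.9847  1.04  ]
 [ 0.      0.      0.      1.    ]]
{'clock': 0.1, 'joints': array([ 1.0853,  0.3089,  1.635 , -0.    ,  1.1997, -0.0697]), 'joint_velocities': array([ 0.0009,  0.    , -0.0025, -0.0009, -0.0005,  0.0005]), 'tau': array([  0.    , -41.6403, -27.7649,  -0.0002,   0.0039,  -0.    ]), 'tool_pos': array([0.2521, 0.5711, 0.2442]), 'eef_rot': array([-0.6482, -3.0734,  0.0032]), 'force': array([ 0.2225,  0.6247, -0.5893]), 'moment': array([ 0.0297, -0.0111, -0.074 ]), 'width': 0.08560514288352547} 0.014
```

View pics/scene0.png

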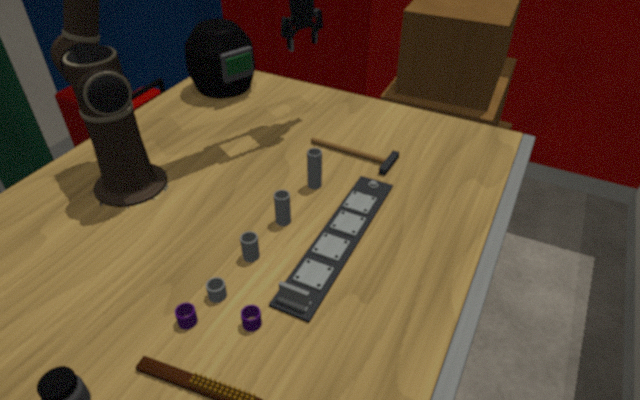

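View pics/top0.png

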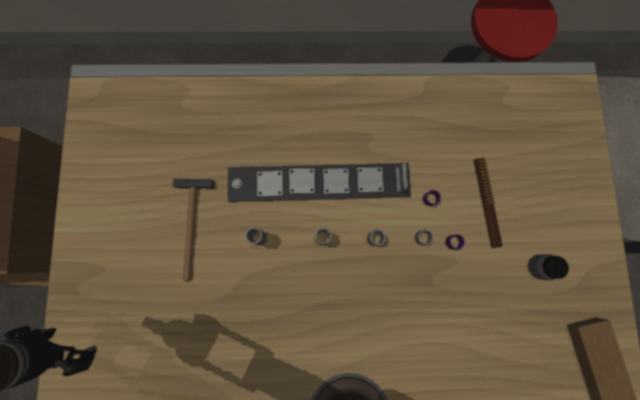

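The scene view shows the four grey stubs in one row: tallest at (315,168), then (283,207), (250,247), and shortest at (216,290). There are purple look-alikes at (186,316) and (251,317). The end stop (295,297) is at the robot's right end of the bar. In the top view the stubs are at x=256, 323, 377 and 424 on row 237. Next I'll triangulate the mask centroids from both views.

```bash
cat > h.py <<'E'
from plant import robot
import cv2,numpy as np
np.set_printoptions(precision=4,suppress=True)
def ray(ci,uv):
    T=np.array(ci["world_from_camera"]);d=np.linalg.inv(ci["K"])@[uv[0],uv[1],1]
    return T[:3,3],T[:3,:3]@d/np.linalg.norm(d)
def onz(ci,uv,z):
    o,d=ray(ci,uv);return o+d*(z-o[2])/d[2]
def tri(r1,r2):
    A=np.stack([r1[1],-r2[1]],1);s=np.linalg.lstsq(A,r2[0]-r1[0],rcond=None)[0]
    p,q=r1[0]+s[0]*r1[1],r2[0]+s[1]*r2[1];return (p+q)/2,np.linalg.norm(p-q)
def blobs(m,lo,hi):
    n,l,st,c=cv2.connectedComponentsWithStats(m.astype(np.uint8))
    return [(c[i],st[i]) for i in range(1,n) if lo<st[i,4]<hi]
def save(n,img): cv2.imwrite(f"pics/{n}.png",img)
E
python3 - <<'E'
from h import *
out=[]
for n,roi,s in [("top",(170,140,500,260),2.4),("scene",(170,130,410,345),2.5)]:
    im=cv2.imread(f"pics/{n}0.png");hsv=cv2.cvtColor(im,cv2.COLOR_BGR2HSV)
    x0,y0,x1,y1=roi;b=im[...,0].astype(int);r=im[...,2].astype(int)
    m=(r-b<0.17*r+4);m2=np.zeros_like(m);m2[y0:y1,x0:x1]=m[y0:y1,x0:x1]
    print(n);
    for c,st in blobs(m2,40,9000):print(c,st)
    print('plates')
    p=np.zeros_like(m);p[y0:y1,x0:x1]=(hsv[...,2]>130)[y0:y1,x0:x1]&m[y0:y1,x0:x1]
    for c,st in blobs(p,200,2000):print(c,st,onz(robot.camera_info(n),c,.018))
    a=im.copy();a[~m2]=a[~m2]//3
    out.append(cv2.resize(np.vstack([im[y0:y1,x0:x1],a[y0:y1,x0:x1]]),None,fx=1.8 if n=="top" else 1.35,fy=1.8 if n=="top" else 1.35,interpolation=cv2.INTER_CUBIC))
    save(n+"c",out[-1]);print(out[-1].shape)
E
```

```text
top
[317.8385 181.9354] [ 228  163  182   39 6087]
[192.9361 183.0927] [173 179  41   9 313]
[431.8278 197.4702] [423 190  18  16 151]
[255.4979 235.9707] [246 227  21  18 239]
[323.0336 235.3697] [315 228  17  17 119]
[376.6846 237.2819] [368 230  18  16 149]
[424.2687 236.9552] [415 230  18  15 134]
[455.1796 241.6287] [446 234  19  16 167]
plates
(432, 594, 3)
scene
[314.1452 167.8548] [307 148  15  41 496]
[388.2818 162.4088] [380 152  18  23 181]
[329.9269 250.4873] [ 270  177  122  145 5855]
[282.0723 207.217 ] [274 190  16  36 470]
[249.4358 246.055 ] [240 232  19  30 436]
[215.8688 289.2336] [206 278  20  24 381]
[185.5575 315.2655] [175 303  22  26 452]
[250.7059 317.32  ] [241 305  20  26 425]
plates
[359.652  201.4765] [347 193  27  18 319] [0.62   0.2038 0.018 ]
[347.7989 222.1528] [334 213  29  20 373] [0.6258 0.1139 0.018 ]
[330.5921 245.8004] [316 235  31  22 456] [0.6239 0.0173 0.018 ]
[313.1007 273.2212] [297 261  34  26 556] [ 0.6269 -0.0801  0.018 ]
(580, 324, 3)
```

View pics/topc.png

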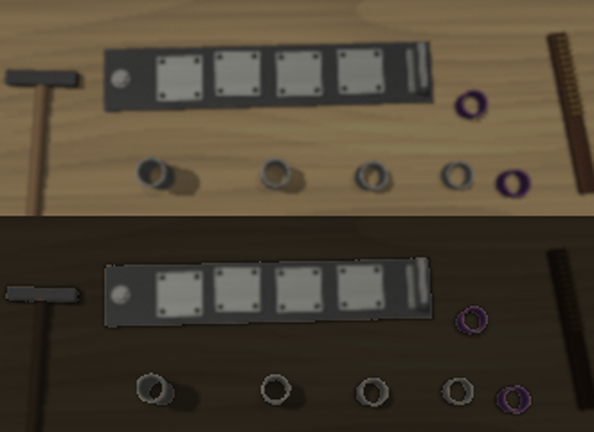

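The crop confirms four grey rings on row ~174 (the listed stubs) and two purple ones (471,104) and (513,183), which I'll leave alone. The stop is at the right end. Now for plates from the top view and stubs from both views.

```bash
python3 - <<'E'
from h import *
T=robot.camera_info("top");S=robot.camera_info("scene")
im=cv2.imread("pics/top0.png");sc=cv2.imread("pics/scene0.png")
g=cv2.cvtColor(im,cv2.COLOR_BGR2GRAY)
m=np.zeros(g.shape,bool);m[160:205,225:392]=g[160:205,225:392]>95
P=[]
for c,st in blobs(cv2.morphologyEx(m.astype(np.uint8),cv2.MORPH_CLOSE,np.ones((5,5))),300,1500):
    pt=np.argwhere(m[st[1]:st[1]+st[3],st[0]:st[0]+st[2]])[:,::-1]+st[:2]
    r=cv2.minAreaRect(pt.astype(np.float32));p=onz(T,c,.018);P.append(p);print('plate',c,r,p)
P=np.array(P);P=P[np.argsort(P[:,1])];print(np.diff(P,axis=0))
sp=[(359.65,201.48),(347.8,222.15),(330.59,245.8),(313.1,273.22)]
def hullc(im,box):
    x,y,w,h=box;a=im[y-1:y+h+1,x-1:x+w+1].astype(int)
    mm=(a[...,2]-a[...,0]<0.17*a[...,2]+4).astype(np.uint8)
    h=cv2.convexHull(cv2.findNonZero(mm));M=cv2.moments(h)
    return np.array([M["m10"]/M["m00"]+x-1,M["m01"]/M["m00"]+y-1])
tb=[(246,227,21,18),(315,228,17,17),(368,230,18,16),(415,230,18,15)]
sb=[(307,148,15,41),(274,190,16,36),(240,232,19,30),(206,278,20,24)]
for h,a,b in zip((.115,.09,.065,.04),tb,sb):
    u,v=hullc(im,a),hullc(sc,b)
    print(h,u,v,'tri',tri(ray(T,u),ray(S,v)),'top@h/2',onz(T,u,h/2),'scene@h/2',onz(S,v,h/2), 'top@h',onz(T,u,h))
E
```

```text
plate [307.8484 181.5405] ((308.0, 181.99998474121094), (165.99996948242188, 43.99999237060547), -0.0) [0.6229 0.0968 0.018 ]
plate [301.6755 180.6011] ((301.0, 180.5), (23.0, 24.0), 90.0) [0.6259 0.1142 0.018 ]
plate [335.4899 180.8867] ((335.5, 180.5), (23.0, 23.0), 90.0) [0.6236 0.0186 0.018 ]
plate [369.7732 179.3294] ((370.0, 179.5), (23.0, 24.0), 90.0) [ 0.6265 -0.0789  0.018 ]
plate [269.1117 183.2369] ((269.0, 183.0), (24.0, 24.0), 90.0) [0.6198 0.2057 0.018 ]
[[-0.003   0.0976  0.    ]
 [-0.0007  0.0781  0.    ]
 [ 0.003   0.0174  0.    ]
 [-0.0061  0.0915  0.    ]]
0.115 [255.6486 236.0312] [314.0202 167.697 ] tri (array([0.4682, 0.2346, 0.0604]), np.float64(0.003417498020697878)) top@h/2 [0.4698 0.236  0.0575] scene@h/2 [0.4651 0.2369 0.0575] top@h [0.4658 0.2274 0.115 ]
0.09 [322.7124 235.8296] [281.9309 207.1605] tri (array([0.4666, 0.0586, 0.049 ]), np.float64(0.0018452847373801001)) top@h/2 [0.4677 0.059  0.045 ] scene@h/2 [0.4634 0.0619 0.045 ] top@h [0.4647 0.0603 0.09  ]
0.065 [376.4729 237.4825] [249.3941 246.0496] tri (array([ 0.461 , -0.087 ,  0.0364]), np.float64(0.0004093456450115784)) top@h/2 [ 0.4611 -0.0878  0.0325] scene@h/2 [ 0.4587 -0.0837  0.0325] top@h [ 0.4592 -0.0821  0.065 ]
0.04 [423.9778 237.0496] [215.843  289.2369] tri (array([ 0.4603, -0.2212,  0.0225]), np.float64(0.00033484357622358884)) top@h/2 [ 0.4603 -0.222   0.02  ] scene@h/2 [ 0.4589 -0.2196  0.02  ] top@h [ 0.4592 -0.216   0.04  ]
```

Checks:
- **Stubs:** triangulated mid-heights are 0.060, 0.049, 0.036 and 0.022, each within 4 mm of h/2.
- **Plates:** the two views agree to 2 mm, with spacing about 91–97 mm. One close-up blob merged and I ignore it.

Targets from the stop end are 115→(.627,-.0795), 90→(.624,.018), 65→(.626,.114) and 40→(.620,.205). I'm moving now.

servo_tool(increments=[{"travel": [-4.2, -2.75, 0], "twist": [0, 0, -0.0832], "jaw": 1}, {"travel": [-8.4, -5.5, 0], "twist": [0, 0, -0.1664], "jaw": 1}, {"travel": [-12.6, -8.25, 0], "twist": [0, 0, -0.2496], "jaw": 1}, {"travel": [-16.8, -11, 0], "twist": [0, 0, -0.333], "jaw": 1}, {"travel": [-21, -13.75, 0], "twist": [0, 0, -0.416], "jaw": 1}], newtons=40)

```text
clock: 0.72
tool_pos: [0.3894, 0.3595, 0.2448]
eef_rot: [0.005, -3.141, 0.001]
force: [-0.3, 0.4, 0.4]
width: 0.0854
```

servo_tool(increments=[{"travel": [-3, -4.2, 0]}, {"travel": [-6, -8.4, 0]}, {"travel": [-7.9, -12.4, 0]}, {"travel": [-7.9, -12.4, 0]}, {"travel": [-7.9, -12.4, 0]}])

```text
schema error: expected keys twist, travel, jaw
```

```bash
python3 - <<'E'
from h import *
s=robot.get_state();w=robot.camera_info("wrist");print(s["tool_pos"],s["eef_rot"],w)
save("w1",cv2.cvtColor(robot.grab_frame("wrist"),cv2.COLOR_RGB2BGR))
T=np.linalg.inv(w["world_from_camera"])
for p in [(.468,.235,.115),(.468,.235,0)]:
    q=T[:3]@[*p,1];q=w["K"]@q;print(q[:2]/q[2])
E
```

```text
[0.3894 0.3595 0.2448] [ 0.0051 -3.1411  0.0008] {'K': array([[341.3337,   0.    , 318.2851],
       [  0.    , 341.3337, 197.5129],
       [  0.    ,   0.    ,   1.    ]]), 'world_from_camera': array([[-0.003 ,  0.9566,  0.2915,  0.3163],
       [ 1.    ,  0.0033, -0.0005,  0.3593],
       [-0.0014,  0.2915, -0.9566,  0.3739],
       [ 0.    ,  0.    ,  0.    ,  1.    ]])}
[172.8992 278.5252]
[212.8318 227.8859]
```

View pics/w1.png

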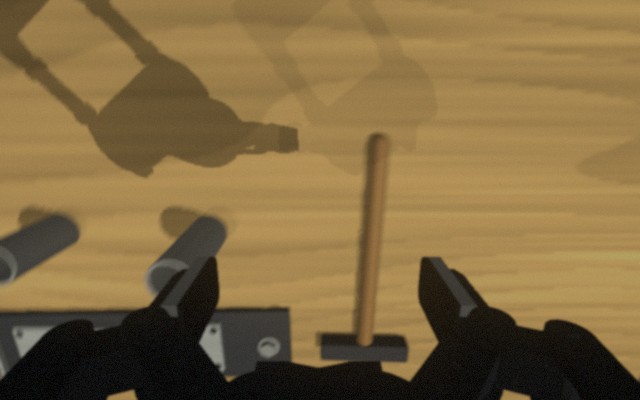

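All three keys are needed in each row. The wrist view shows the tall stub's rim around (170,276), and my estimate projects to (173,278), so they agree. I'll go above it and descend.

servo_tool(increments=[{"travel": [-3, -4.2, 0], "twist": [0, 0, 0], "jaw": 1}, {"travel": [-6, -8.4, 0], "twist": [0, 0, 0], "jaw": 1}, {"travel": [-7.8, -12.4, 0], "twist": [0, 0, 0], "jaw": 1}, {"travel": [-7.8, -12.4, 0], "twist": [0, 0, 0], "jaw": 1}, {"travel": [-7.8, -12.4, 4], "twist": [0, 0, 0], "jaw": 1}])

```text
clock: 1.4
tool_pos: [0.47, 0.2385, 0.2082]
eef_rot: [0.002, 3.134, 0.006]
force: [0.9, 0.4, -0.6]
width: 0.0853
```

```bash
python3 - <<'E'
from h import *
s=robot.get_state();w=robot.camera_info("wrist");print(s["tool_pos"],s["eef_rot"])
im=cv2.cvtColor(robot.grab_frame("wrist"),cv2.COLOR_RGB2BGR)
T=np.linalg.inv(w["world_from_camera"])
for z in (.115,0):
  pts=[]
  for a in np.linspace(0,2*np.pi,40):
    q=w["K"]@(T[:3]@[.468+.021*np.cos(a),.235+.021*np.sin(a),z,1]);pts.append(q[:2]/q[2])
  cv2.polylines(im,[np.int32(pts)],True,(0,0,255),1)
save("w2",im)
E
```

```text
[0.47   0.2385 0.2082] [0.0021 3.1338 0.0061]
```

View pics/w2.png

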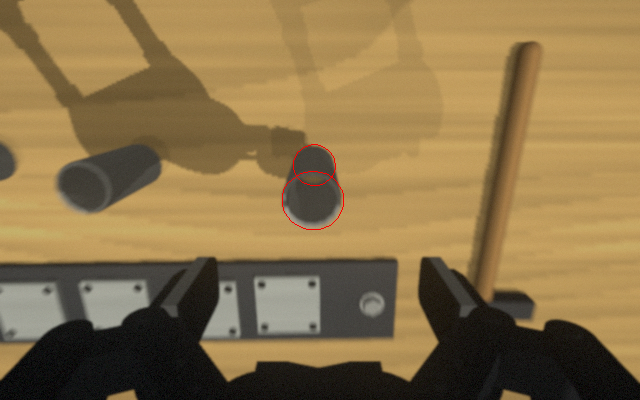

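The drawn rim and base rings sit on the real stub to within about 1 mm. I'll descend and grip.

servo_tool(increments=[{"travel": [0.2, -0.35, 4.5], "twist": [0, 0, 0], "jaw": 1}, {"travel": [0.2, -0.35, 9], "twist": [0, 0, 0], "jaw": 1}, {"travel": [0.2, -0.35, 12.5], "twist": [0, 0, 0], "jaw": 1}, {"travel": [0.2, -0.35, 13.3], "twist": [0, 0, 0], "jaw": 1}, {"travel": [0.2, -0.35, 13.3], "twist": [0, 0, 0], "jaw": 0.6}])

```text
clock: 2.08
tool_pos: [0.4649, 0.2342, 0.0725]
eef_rot: [0.001, -3.141, 0.0]
force: [-0.2, 0.1, 0.6]
width: 0.0694
```

servo_tool(increments=[{"travel": [0, 0, 0], "twist": [0, 0, 0], "jaw": 0.3}, {"travel": [0, 0, 0], "twist": [0, 0, 0], "jaw": 0.3}, {"travel": [0, 0, 0], "twist": [0, 0, 0], "jaw": 0.3}, {"travel": [0, 0, 0], "twist": [0, 0, 0], "jaw": 0.3}, {"travel": [0, 0, 0], "twist": [0, 0, 0], "jaw": 0.3}], newtons=40)

```text
clock: 2.7
tool_pos: [0.4665, 0.2342, 0.0742]
eef_rot: [-0.0, 3.139, 0.002]
force: [-1.4, -0.4, 6.3]
width: 0.0403
```

servo_tool(increments=[{"travel": [0, 0, -1], "twist": [0, 0, 0], "jaw": 0.3}, {"travel": [0, 0, -4], "twist": [0, 0, 0], "jaw": 0.3}, {"travel": [0, 0, -8], "twist": [0, 0, 0], "jaw": 0.3}, {"travel": [0, 0, -11], "twist": [0, 0, 0], "jaw": 0.3}, {"travel": [0, 0, -11], "twist": [0, 0, 0], "jaw": 0.3}])

```text
clock: 3.32
tool_pos: [0.4667, 0.2343, 0.1847]
eef_rot: [-0.0, 3.136, 0.003]
force: [0.9, 0.3, -5.4]
width: 0.0405
```

servo_tool(increments=[{"travel": [-2, -4, 0], "twist": [0, 0, 0], "jaw": 0.3}, {"travel": [-4, -8, 0], "twist": [0, 0, 0], "jaw": 0.3}, {"travel": [-6, -12, 0], "twist": [0, 0, 0], "jaw": 0.3}, {"travel": [-8, -16, 0], "twist": [0, 0, 0], "jaw": 0.3}, {"travel": [-10, -20, 0], "twist": [0, 0, 0], "jaw": 0.3}])

```text
clock: 3.95
tool_pos: [0.5636, 0.0324, 0.1794]
eef_rot: [0.0, -3.137, -0.001]
force: [0.9, 0.0, -4.3]
width: 0.0408
```

servo_tool(increments=[{"travel": [-2, -4, 0], "twist": [0, 0, 0], "jaw": 0.3}, {"travel": [-4, -8, 0], "twist": [0, 0, 0], "jaw": 0.3}, {"travel": [-6, -11.4, 0], "twist": [0, 0, 0], "jaw": 0.3}, {"travel": [-6, -11.4, 0], "twist": [0, 0, 0], "jaw": 0.3}, {"travel": [-6, -11.4, 0], "twist": [0, 0, 0], "jaw": 0.3}])

```text
clock: 4.58
tool_pos: [0.6231, -0.0798, 0.1796]
eef_rot: [-0.001, -3.136, -0.003]
force: [-0.3, 0.1, -5.4]
width: 0.0404
```

```bash
python3 - <<'E'
from h import *
s=robot.get_state();print(s["tool_pos"],s["eef_rot"],s["width"],s["force"])
save("s1",cv2.cvtColor(robot.grab_frame("scene")[80:330,150:450],cv2.COLOR_RGB2BGR))
E
python3 -c "
import cv2;a=cv2.imread('pics/s1.png');cv2.imwrite('pics/s1.png',cv2.resize(a,None,fx=2.3,fy=2.3))"
```

```text
[ 0.6231 -0.0798  0.1796] [-0.0008 -3.1364 -0.0026] 0.040380404862071846 [-0.2977  0.073  -5.4201]
```

View pics/s1.png

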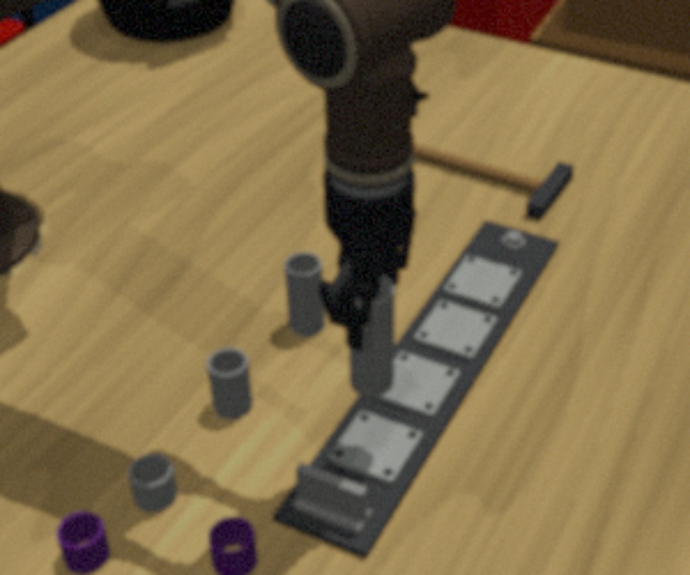

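The stub is held vertical over the plate next to the stop, so I'll lower it to just above the plate.

servo_tool(increments=[{"travel": [-0.2, 0, 3], "twist": [0, 0, 0], "jaw": 0.3}, {"travel": [-0.2, 0, 6], "twist": [0, 0, 0], "jaw": 0.3}, {"travel": [-0.2, 0, 7.6], "twist": [0, 0, 0], "jaw": 0.3}, {"travel": [-0.2, 0, 8.2], "twist": [0, 0, 0], "jaw": 0.3}, {"travel": [-0.2, 0, 8.2], "twist": [0, 0, 0], "jaw": 0.3}])

```text
clock: 5.25
tool_pos: [0.6273, -0.08, 0.1005]
eef_rot: [-0.001, 3.141, -0.0]
force: [-0.3, -0.5, -3.9]
width: 0.0407
```

servo_tool(increments=[{"travel": [0, 0, 0], "twist": [0, 0, 0], "jaw": 0.3}, {"travel": [0, 0, 0], "twist": [0, 0, 0], "jaw": 0.3}])

```text
clock: 5.5
tool_pos: [0.6281, -0.0805, 0.1015]
eef_rot: [-0.0, 3.139, -0.001]
force: [0.6, 0.2, -4.4]
width: 0.04
```

servo_tool(increments=[{"travel": [0.25, 0.1, 0.4], "twist": [0, 0, 0], "jaw": 0.3}, {"travel": [0.25, 0.1, 0.7], "twist": [0, 0, 0], "jaw": 0.3}, {"travel": [0.25, 0.1, 0.85], "twist": [0, 0, 0], "jaw": 0.3}, {"travel": [0.25, 0.1, 0.85], "twist": [0, 0, 0], "jaw": 0.3}, {"travel": [0.25, 0.1, 0.85], "twist": [0, 0, 0], "jaw": 0.3}])

```text
clock: 6.12
tool_pos: [0.6244, -0.0793, 0.0923]
eef_rot: [0.0, -3.141, -0.0]
force: [-3.5, 1.5, 2.9]
width: 0.0404
```

The force flipped from -4.4 to +2.9 N, so it's seated. I'll release and rise.

servo_tool(increments=[{"travel": [0, 0, 0], "twist": [0, 0, 0], "jaw": 0.55}, {"travel": [0, 0, 0], "twist": [0, 0, 0], "jaw": 0.75}, {"travel": [0, 0, 0], "twist": [0, 0, 0], "jaw": 0.85}, {"travel": [0, 0, 0], "twist": [0, 0, 0], "jaw": 0.85}, {"travel": [0, 0, -1], "twist": [0, 0, 0], "jaw": 0.85}])

```text
clock: 6.75
tool_pos: [0.6238, -0.0792, 0.1011]
eef_rot: [0.0, -3.139, -0.001]
force: [-0.7, -0.4, 0.3]
width: 0.0727
```

servo_tool(increments=[{"travel": [0, 0, -3], "twist": [0, 0, 0], "jaw": 0.85}, {"travel": [0, 0, -6], "twist": [0, 0, 0], "jaw": 0.85}, {"travel": [0, 0, -9], "twist": [0, 0, 0], "jaw": 0.85}, {"travel": [0, 0, -9], "twist": [0, 0, 0], "jaw": 1}, {"travel": [0, 0, -9], "twist": [0, 0, 0], "jaw": 1}])

```text
clock: 7.38
tool_pos: [0.6242, -0.0792, 0.1914]
eef_rot: [0.0, -3.141, -0.0]
force: [0.2, -0.5, -0.9]
width: 0.0856
```

servo_tool(increments=[{"travel": [3.2, 2.8, 0], "twist": [0, 0, 0], "jaw": 1}, {"travel": [6.4, 5.6, 0], "twist": [0, 0, 0], "jaw": 1}, {"travel": [9.6, 8.4, 0], "twist": [0, 0, 0], "jaw": 1}, {"travel": [12.8, 11.2, 0], "twist": [0, 0, 0], "jaw": 1}, {"travel": [15.8, 13.9, 0], "twist": [0, 0, 0], "jaw": 1}])

```text
clock: 8.0
tool_pos: [0.464, 0.0604, 0.1899]
eef_rot: [-0.0, -3.138, -0.0]
force: [0.6, 0.9, 0.3]
width: 0.0856
```

servo_tool(increments=[{"travel": [0, 0, 0], "twist": [0, 0, 0], "jaw": 1}, {"travel": [0, 0, 0], "twist": [0, 0, 0], "jaw": 1}])

```text
clock: 8.25
tool_pos: [0.4666, 0.0595, 0.1911]
eef_rot: [0.001, -3.141, 0.001]
force: [0.3, -0.1, 0.2]
width: 0.0855
```

```bash
cat > look.py <<'E'
from h import *
import sys
# look.py name cx cy h : draw expected rings of a stub in the wrist view
n,cx,cy,z0,h=sys.argv[1],*map(float,sys.argv[2:6])
s=robot.get_state();w=robot.camera_info("wrist");print(s["tool_pos"],s["eef_rot"])
im=cv2.cvtColor(robot.grab_frame("wrist"),cv2.COLOR_RGB2BGR)
T=np.linalg.inv(w["world_from_camera"])
for z in (z0,z0+h):
  pts=[]
  for a in np.linspace(0,2*np.pi,40):
    q=w["K"]@(T[:3]@[cx+.021*np.cos(a),cy+.021*np.sin(a),z,1]);pts.append(q[:2]/q[2])
  cv2.polylines(im,[np.int32(pts)],True,(0,0,255),1)
save(n,im)
E
python3 look.py w3 .467 .0595 0 .09
```

```text
[0.4666 0.0595 0.1911] [ 0.0011 -3.1409  0.0007]
```

View pics/w3.png

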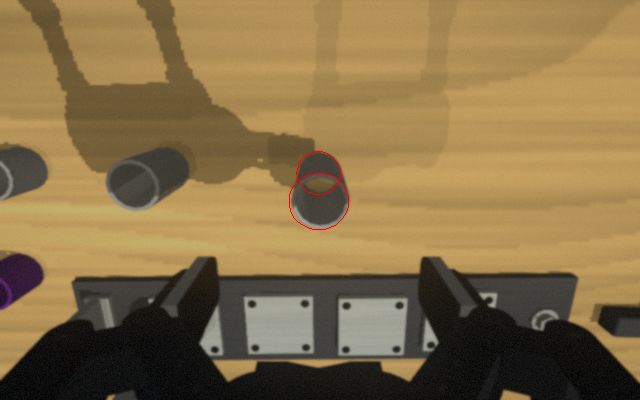

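The rings match the 90 mm stub to within about 1 mm. I'll descend to z≈0.055 and grip.

servo_tool(increments=[{"travel": [0, 0, 4.5], "twist": [0, 0, 0], "jaw": 1}, {"travel": [0, 0, 9], "twist": [0, 0, 0], "jaw": 1}, {"travel": [0, 0, 12.5], "twist": [0, 0, 0], "jaw": 1}, {"travel": [0, 0, 13.6], "twist": [0, 0, 0], "jaw": 1}, {"travel": [0, 0, 13.6], "twist": [0, 0, 0], "jaw": 1}])

```text
clock: 8.93
tool_pos: [0.4669, 0.0592, 0.0553]
eef_rot: [-0.001, -3.14, 0.0]
force: [0.2, 0.4, 0.2]
width: 0.0855
```

servo_tool(increments=[{"travel": [0, 0, 0], "twist": [0, 0, 0], "jaw": 0.6}, {"travel": [0, 0, 0], "twist": [0, 0, 0], "jaw": 0.3}, {"travel": [0, 0, 0], "twist": [0, 0, 0], "jaw": 0.3}, {"travel": [0, 0, 0], "twist": [0, 0, 0], "jaw": 0.3}, {"travel": [0, 0, 0], "twist": [0, 0, 0], "jaw": 0.3}])

```text
clock: 9.55
tool_pos: [0.4679, 0.0598, 0.0572]
eef_rot: [-0.001, 3.139, 0.0]
force: [-1.8, -0.8, 6.1]
width: 0.0418
```

servo_tool(increments=[{"travel": [0, 0, 0], "twist": [0, 0, 0], "jaw": 0.3}, {"travel": [0, 0, -3], "twist": [0, 0, 0], "jaw": 0.3}, {"travel": [0, 0, -7], "twist": [0, 0, 0], "jaw": 0.3}, {"travel": [0, 0, -10], "twist": [0, 0, 0], "jaw": 0.3}, {"travel": [0, 0, -10], "twist": [0, 0, 0], "jaw": 0.3}])

```text
clock: 10.18
tool_pos: [0.4686, 0.0598, 0.1579]
eef_rot: [-0.001, 3.136, 0.0]
force: [0.2, 0.2, -3.7]
width: 0.0419
```

servo_tool(increments=[{"travel": [-4, -1.1, 0], "twist": [0, 0, 0], "jaw": 0.3}, {"travel": [-8, -2.2, 0], "twist": [0, 0, 0], "jaw": 0.3}, {"travel": [-12, -3.3, 0], "twist": [0, 0, 0], "jaw": 0.3}, {"travel": [-15.5, -4.2, 0], "twist": [0, 0, 0], "jaw": 0.3}, {"travel": [-15.5, -4.2, 1], "twist": [0, 0, 0], "jaw": 0.3}])

```text
clock: 10.8
tool_pos: [0.6237, 0.0168, 0.1441]
eef_rot: [0.001, 3.14, -0.0]
force: [-0.4, 0.3, -2.4]
width: 0.0422
```

servo_tool(increments=[{"travel": [0, 0, 2], "twist": [0, 0, 0], "jaw": 0.3}, {"travel": [0, 0, 4], "twist": [0, 0, 0], "jaw": 0.3}, {"travel": [0, 0, 5.8], "twist": [0, 0, 0], "jaw": 0.3}, {"travel": [0, 0, 5.8], "twist": [0, 0, 0], "jaw": 0.3}, {"travel": [0, 0, 5.8], "twist": [0, 0, 0], "jaw": 0.3}])

```text
clock: 11.42
tool_pos: [0.622, 0.0177, 0.0881]
eef_rot: [-0.001, 3.141, -0.0]
force: [-0.7, 0.5, -2.2]
width: 0.0415
```

servo_tool(increments=[{"travel": [0, 0, 0], "twist": [0, 0, 0], "jaw": 0.3}, {"travel": [0, 0, 0], "twist": [0, 0, 0], "jaw": 0.3}])

```text
clock: 11.68
tool_pos: [0.6224, 0.0177, 0.0888]
eef_rot: [-0.0, 3.14, -0.0]
force: [0.1, 0.8, -3.0]
width: 0.0416
```

servo_tool(increments=[{"travel": [-0.1, 0, 0.5], "twist": [0, 0, 0], "jaw": 0.3}, {"travel": [-0.1, 0, 1.0], "twist": [0, 0, 0], "jaw": 0.3}, {"travel": [-0.1, 0, 1.25], "twist": [0, 0, 0], "jaw": 0.3}, {"travel": [-0.1, 0, 1.35], "twist": [0, 0, 0], "jaw": 0.3}, {"travel": [-0.1, 0, 1.35], "twist": [0, 0, 0], "jaw": 0.3}])

```text
clock: 12.3
tool_pos: [0.6224, 0.0177, 0.0753]
eef_rot: [0.0, -3.141, 0.0]
force: [-3.4, 0.4, 4.7]
width: 0.042
```

Contact again (+4.7 N), so I'll release, rise and go to the 65 mm stub.

servo_tool(increments=[{"travel": [0, 0, 0], "twist": [0, 0, 0], "jaw": 0.55}, {"travel": [0, 0, 0], "twist": [0, 0, 0], "jaw": 0.7}, {"travel": [0, 0, 0], "twist": [0, 0, 0], "jaw": 0.8}, {"travel": [0, 0, 0], "twist": [0, 0, 0], "jaw": 0.8}, {"travel": [0, 0, -1], "twist": [0, 0, 0], "jaw": 0.8}])

```text
clock: 12.92
tool_pos: [0.6216, 0.0177, 0.0835]
eef_rot: [0.0, -3.139, -0.0]
force: [0.0, 0.2, 0.6]
width: 0.0682
```

servo_tool(increments=[{"travel": [0, 0, -3], "twist": [0, 0, 0], "jaw": 0.8}, {"travel": [0, 0, -6], "twist": [0, 0, 0], "jaw": 0.8}, {"travel": [0, 0, -10], "twist": [0, 0, 0], "jaw": 0.8}, {"travel": [0, 0, -10.6], "twist": [0, 0, 0], "jaw": 1}, {"travel": [0, 0, -10.6], "twist": [0, 0, 0], "jaw": 1}])

```text
clock: 13.55
tool_pos: [0.6228, 0.0177, 0.191]
eef_rot: [-0.0, 3.14, -0.0]
force: [0.5, -0.7, -0.1]
width: 0.0855
```

servo_tool(increments=[{"travel": [4, -2.7, 0], "twist": [0, 0, 0], "jaw": 1}, {"travel": [8, -5.4, 0], "twist": [0, 0, 0], "jaw": 1}, {"travel": [12, -8.1, 0], "twist": [0, 0, 0], "jaw": 1}, {"travel": [16.2, -10.5, 0], "twist": [0, 0, 0], "jaw": 1}, {"travel": [16.2, -10.5, 0], "twist": [0, 0, 0], "jaw": 1}])

```text
clock: 14.18
tool_pos: [0.4561, -0.0877, 0.1877]
eef_rot: [-0.004, -3.135, -0.002]
force: [0.9, -0.3, 0.1]
width: 0.0854
```

servo_tool(increments=[{"travel": [0, 0, 0], "twist": [0, 0, 0], "jaw": 1}])

```text
clock: 14.3
tool_pos: [0.4605, -0.0872, 0.1895]
eef_rot: [-0.001, -3.141, -0.001]
force: [0.6, -0.0, 0.1]
width: 0.0851
```

```bash
python3 look.py w4 .461 -.087 0 .065
```

```text
[ 0.4605 -0.0872  0.1895] [-0.0008 -3.141  -0.001 ]
```

View pics/w4.png

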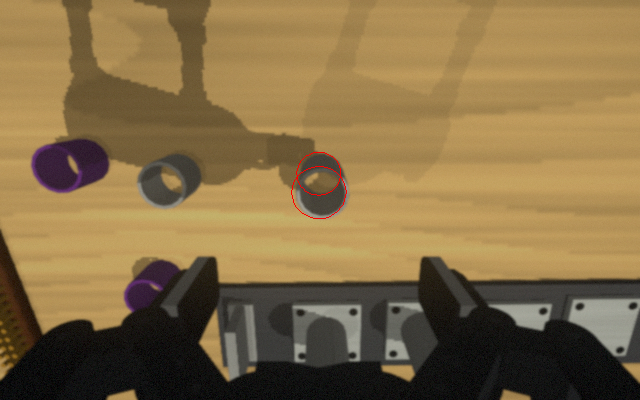

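The rings fit the 65 mm stub to about 1 mm. The two placed stubs are standing on their plates at (325,340) and (410,335).

servo_tool(increments=[{"travel": [0, 0.1, 5], "twist": [0, 0, 0], "jaw": 1}, {"travel": [0, 0.1, 10], "twist": [0, 0, 0], "jaw": 1}, {"travel": [0, 0.1, 14], "twist": [0, 0, 0], "jaw": 1}, {"travel": [0, 0.1, 14.9], "twist": [0, 0, 0], "jaw": 1}, {"travel": [0, 0.1, 14.9], "twist": [0, 0, 0], "jaw": 1}])

```text
clock: 14.98
tool_pos: [0.4613, -0.086, 0.0411]
eef_rot: [0.002, -3.141, -0.0]
force: [0.5, 0.3, -0.2]
width: 0.0853
```

servo_tool(increments=[{"travel": [0, 0, 0], "twist": [0, 0, 0], "jaw": 0.6}, {"travel": [0, 0, 0], "twist": [0, 0, 0], "jaw": 0.3}, {"travel": [0, 0, 0], "twist": [0, 0, 0], "jaw": 0.3}, {"travel": [0, 0, 0], "twist": [0, 0, 0], "jaw": 0.3}, {"travel": [0, 0, 0], "twist": [0, 0, 0], "jaw": 0.3}])

```text
clock: 15.6
tool_pos: [0.462, -0.0866, 0.0429]
eef_rot: [-0.0, 3.139, -0.001]
force: [-1.3, 1.3, 5.7]
width: 0.0409
```

servo_tool(increments=[{"travel": [0, 0, 0], "twist": [0, 0, 0], "jaw": 0.3}, {"travel": [0, 0, -4], "twist": [0, 0, 0], "jaw": 0.3}, {"travel": [0, 0, -9], "twist": [0, 0, 0], "jaw": 0.3}, {"travel": [0, 0, -14], "twist": [0, 0, 0], "jaw": 0.3}, {"travel": [0, 0, -14], "twist": [0, 0, 0], "jaw": 0.3}])

```text
clock: 16.23
tool_pos: [0.4643, -0.0875, 0.1863]
eef_rot: [-0.0, 3.131, -0.005]
force: [0.6, 0.0, -2.7]
width: 0.0407
```

servo_tool(increments=[{"travel": [0, 4.5, 0], "twist": [0, 0, 0], "jaw": 0.3}, {"travel": [-1, 9, 0], "twist": [0, 0, 0], "jaw": 0.3}, {"travel": [-3, 13.5, 0], "twist": [0, 0, 0], "jaw": 0.3}, {"travel": [-6, 17.5, 0], "twist": [0, 0, 0], "jaw": 0.3}, {"travel": [-9, 20, 0], "twist": [0, 0, 0], "jaw": 0.3}])

```text
clock: 16.85
tool_pos: [0.5497, 0.1154, 0.1794]
eef_rot: [0.003, -3.138, 0.001]
force: [0.4, -0.5, -1.9]
width: 0.0411
```

servo_tool(increments=[{"travel": [-4, 0, 0], "twist": [0, 0, 0], "jaw": 0.3}, {"travel": [-7.3, 0, 3], "twist": [0, 0, 0], "jaw": 0.3}, {"travel": [-7.3, 0, 7], "twist": [0, 0, 0], "jaw": 0.3}, {"travel": [-7.3, 0, 10], "twist": [0, 0, 0], "jaw": 0.3}, {"travel": [-7.3, 0, 10.7], "twist": [0, 0, 0], "jaw": 0.3}])

```text
clock: 17.48
tool_pos: [0.6195, 0.1131, 0.0695]
eef_rot: [0.0, -3.132, 0.002]
force: [-0.5, -0.4, -2.3]
width: 0.0411
```

servo_tool(increments=[{"travel": [0, 0, 0], "twist": [0, 0, 0], "jaw": 0.3}, {"travel": [0, 0, 0], "twist": [0, 0, 0], "jaw": 0.3}, {"travel": [0, 0, 0], "twist": [0, 0, 0], "jaw": 0.3}])

```text
clock: 17.85
tool_pos: [0.6249, 0.1138, 0.0761]
eef_rot: [-0.0, 3.138, 0.001]
force: [0.5, 0.1, -2.0]
width: 0.041
```

servo_tool(increments=[{"travel": [-0.1, 0, 0.6], "twist": [0, 0, 0], "jaw": 0.3}, {"travel": [-0.1, 0, 1.1], "twist": [0, 0, 0], "jaw": 0.3}, {"travel": [-0.1, 0, 1.4], "twist": [0, 0, 0], "jaw": 0.3}, {"travel": [-0.1, 0, 1.5], "twist": [0, 0, 0], "jaw": 0.3}, {"travel": [-0.1, 0, 1.5], "twist": [0, 0, 0], "jaw": 0.3}])

```text
clock: 18.48
tool_pos: [0.6243, 0.1136, 0.061]
eef_rot: [0.001, -3.14, 0.0]
force: [-4.7, -0.7, 7.1]
width: 0.0412
```

servo_tool(increments=[{"travel": [0, 0, 0], "twist": [0, 0, 0], "jaw": 0.55}, {"travel": [0, 0, 0], "twist": [0, 0, 0], "jaw": 0.7}, {"travel": [0, 0, 0], "twist": [0, 0, 0], "jaw": 0.8}, {"travel": [0, 0, 0], "twist": [0, 0, 0], "jaw": 0.8}, {"travel": [0, 0, -1], "twist": [0, 0, 0], "jaw": 0.8}])

```text
clock: 19.1
tool_pos: [0.6236, 0.1135, 0.0685]
eef_rot: [0.0, -3.139, 0.0]
force: [1.0, 0.1, 0.3]
width: 0.0683
```

servo_tool(increments=[{"travel": [0, 0, -3], "twist": [0, 0, 0], "jaw": 0.8}, {"travel": [0, 0, -7], "twist": [0, 0, 0], "jaw": 0.8}, {"travel": [0, 0, -12], "twist": [0, 0, 0], "jaw": 0.8}, {"travel": [2, 0, -13], "twist": [0, 0, 0], "jaw": 1}, {"travel": [6, 0, -13], "twist": [0, 0, 0], "jaw": 1}])

```text
clock: 19.73
tool_pos: [0.5668, 0.1138, 0.2026]
eef_rot: [0.0, 3.135, 0.001]
force: [-0.3, -0.6, -0.6]
width: 0.0854
```

servo_tool(increments=[{"travel": [4, -3, 0], "twist": [0, 0, 0], "jaw": 1}, {"travel": [7.5, -7, 0], "twist": [0, 0, 0], "jaw": 1}, {"travel": [10, -12, 0], "twist": [0, 0, 0], "jaw": 1}, {"travel": [10.4, -17, 0], "twist": [0, 0, 0], "jaw": 1}, {"travel": [10.4, -22, 0], "twist": [0, 0, 0], "jaw": 1}])

```text
clock: 20.35
tool_pos: [0.4603, -0.1077, 0.2004]
eef_rot: [-0.001, 3.14, -0.001]
force: [1.5, -0.1, 0.8]
width: 0.0851
```

servo_tool(increments=[{"travel": [0, -5, 0], "twist": [0, 0, 0], "jaw": 1}, {"travel": [0, -10, 0], "twist": [0, 0, 0], "jaw": 1}, {"travel": [0, -11.5, 0], "twist": [0, 0, 0], "jaw": 1}, {"travel": [0, -11.5, 0], "twist": [0, 0, 0], "jaw": 1}, {"travel": [0, -11.5, 0], "twist": [0, 0, 0], "jaw": 1}])

```text
clock: 20.98
tool_pos: [0.4604, -0.22, 0.1991]
eef_rot: [0.002, -3.141, -0.002]
force: [-0.7, 0.2, 1.2]
width: 0.0856
```

```bash
python3 look.py w5 .460 -.2215 0 .04
```

```text
[ 0.4604 -0.22    0.1991] [ 0.0016 -3.141  -0.0017]
```

View pics/w5.png

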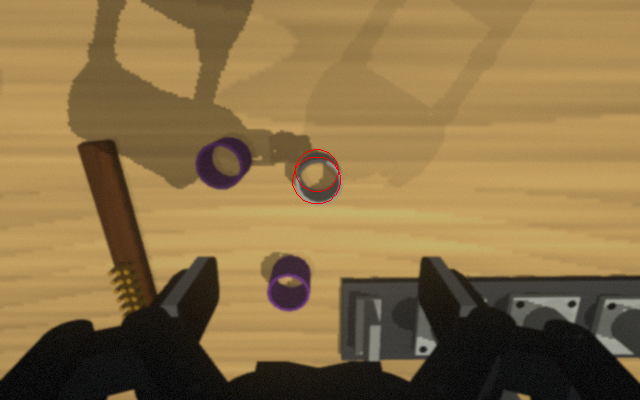

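The rings fit the grey 40 mm stub at (316,178). A purple look-alike at (222,164) is only about 83 mm to its side, so fully open fingers would come within about 4 mm of it. I'll descend with the jaws partly open, which still clears the stub.

servo_tool(increments=[{"travel": [0, -0.1, 4], "twist": [0, 0, 0], "jaw": 0.72}, {"travel": [0, -0.1, 8], "twist": [0, 0, 0], "jaw": 0.72}, {"travel": [0, -0.1, 11], "twist": [0, 0, 0], "jaw": 0.72}, {"travel": [0, -0.1, 12], "twist": [0, 0, 0], "jaw": 0.72}, {"travel": [0, -0.1, 12], "twist": [0, 0, 0], "jaw": 0.72}])

```text
clock: 21.65
tool_pos: [0.4606, -0.2215, 0.0791]
eef_rot: [0.002, -3.141, -0.001]
force: [0.3, -0.0, 0.3]
width: 0.0618
```

servo_tool(increments=[{"travel": [0, 0, 0], "twist": [0, 0, 0], "jaw": 0.72}, {"travel": [0, 0, 0], "twist": [0, 0, 0], "jaw": 0.72}])

```text
clock: 21.9
tool_pos: [0.4618, -0.2229, 0.0807]
eef_rot: [-0.0, 3.139, -0.002]
force: [-0.0, 0.5, 0.2]
width: 0.0615
```

servo_tool(increments=[{"travel": [0.1, 0.1, 2], "twist": [0, 0, 0], "jaw": 0.72}, {"travel": [0.1, 0.1, 4], "twist": [0, 0, 0], "jaw": 0.72}, {"travel": [0.1, 0.1, 5.4], "twist": [0, 0, 0], "jaw": 0.72}, {"travel": [0.1, 0.1, 5.4], "twist": [0, 0, 0], "jaw": 0.72}, {"travel": [0.1, 0.1, 5.4], "twist": [0, 0, 0], "jaw": 0.72}])

```text
clock: 22.52
tool_pos: [0.4602, -0.2217, 0.0259]
eef_rot: [-0.0, 3.141, -0.001]
force: [0.0, -0.7, 0.9]
width: 0.0616
```

servo_tool(increments=[{"travel": [0, 0, 0], "twist": [0, 0, 0], "jaw": 0.5}, {"travel": [0, 0, 0], "twist": [0, 0, 0], "jaw": 0.3}, {"travel": [0, 0, 0], "twist": [0, 0, 0], "jaw": 0.3}, {"travel": [0, 0, 0], "twist": [0, 0, 0], "jaw": 0.3}, {"travel": [0, 0, 0], "twist": [0, 0, 0], "jaw": 0.3}])

```text
clock: 23.15
tool_pos: [0.4604, -0.2217, 0.0264]
eef_rot: [-0.0, 3.14, -0.001]
force: [-1.0, 0.7, 6.2]
width: 0.0415
```

servo_tool(increments=[{"travel": [0, 0, 0], "twist": [0, 0, 0], "jaw": 0.3}, {"travel": [0, 0, -4], "twist": [0, 0, 0], "jaw": 0.3}, {"travel": [0, 0, -9], "twist": [0, 0, 0], "jaw": 0.3}, {"travel": [0, 0, -14], "twist": [0, 0, 0], "jaw": 0.3}, {"travel": [0, 0, -16], "twist": [0, 0, 0], "jaw": 0.3}])

```text
clock: 23.78
tool_pos: [0.4614, -0.2224, 0.1888]
eef_rot: [-0.0, 3.136, -0.005]
force: [-0.6, -0.7, -0.7]
width: 0.0413
```

servo_tool(increments=[{"travel": [0, 5, 0], "twist": [0, 0, 0], "jaw": 0.3}, {"travel": [0, 10, 0], "twist": [0, 0, 0], "jaw": 0.3}, {"travel": [0, 15, 0], "twist": [0, 0, 0], "jaw": 0.3}, {"travel": [0, 20, 0], "twist": [0, 0, 0], "jaw": 0.3}, {"travel": [0, 25, 0], "twist": [0, 0, 0], "jaw": 0.3}])

```text
clock: 24.4
tool_pos: [0.4592, 0.0301, 0.1852]
eef_rot: [-0.0, 3.141, -0.0]
force: [1.3, 0.5, -1.1]
width: 0.0414
```

servo_tool(increments=[{"travel": [-2, 4, 0], "twist": [0, 0, 0], "jaw": 0.3}, {"travel": [-5, 8, 0], "twist": [0, 0, 0], "jaw": 0.3}, {"travel": [-8, 12, 0], "twist": [0, 0, 0], "jaw": 0.3}, {"travel": [-12, 15, 0], "twist": [0, 0, 0], "jaw": 0.3}, {"travel": [-15.9, 17.6, 0], "twist": [0, 0, 0], "jaw": 0.3}])

```text
clock: 25.02
tool_pos: [0.6192, 0.2061, 0.1848]
eef_rot: [0.002, -3.141, 0.0]
force: [0.9, 0.2, -0.9]
width: 0.0413
```

servo_tool(increments=[{"travel": [0, 0, 3], "twist": [0, 0, 0], "jaw": 0.3}, {"travel": [0, 0, 7], "twist": [0, 0, 0], "jaw": 0.3}, {"travel": [0, 0, 11], "twist": [0, 0, 0], "jaw": 0.3}, {"travel": [0, 0, 12], "twist": [0, 0, 0], "jaw": 0.3}, {"travel": [0, 0, 12], "twist": [0, 0, 0], "jaw": 0.3}])

```text
clock: 25.65
tool_pos: [0.6182, 0.2045, 0.0648]
eef_rot: [0.0, -3.14, 0.001]
force: [0.2, -0.1, -2.0]
width: 0.0415
```

servo_tool(increments=[{"travel": [0, 0, 0], "twist": [0, 0, 0], "jaw": 0.3}, {"travel": [0, 0, 0], "twist": [0, 0, 0], "jaw": 0.3}])

```text
clock: 25.9
tool_pos: [0.6202, 0.2051, 0.0675]
eef_rot: [-0.0, 3.138, 0.002]
force: [-0.1, -0.2, -0.9]
width: 0.0416
```

servo_tool(increments=[{"travel": [0, 0, 0.9], "twist": [0, 0, 0], "jaw": 0.3}, {"travel": [0, 0, 1.7], "twist": [0, 0, 0], "jaw": 0.3}, {"travel": [0, 0, 2.1], "twist": [0, 0, 0], "jaw": 0.3}, {"travel": [0, 0, 2.3], "twist": [0, 0, 0], "jaw": 0.3}, {"travel": [0, 0, 2.3], "twist": [0, 0, 0], "jaw": 0.3}])

```text
clock: 26.52
tool_pos: [0.6177, 0.2045, 0.0444]
eef_rot: [0.001, -3.138, 0.002]
force: [-6.5, -2.6, 13.4]
width: 0.0415
```

servo_tool(increments=[{"travel": [0, 0, 0], "twist": [0, 0, 0], "jaw": 0.3}, {"travel": [0, 0, 0], "twist": [0, 0, 0], "jaw": 0.3}])

```text
clock: 26.78
tool_pos: [0.6177, 0.2045, 0.0444]
eef_rot: [0.001, -3.139, 0.001]
force: [-6.4, -2.1, 13.2]
width: 0.0415
```

Firmly seated at the expected height (13 N). I'll ease up 1 mm, release, rise and pull back toward the base.

servo_tool(increments=[{"travel": [0, 0, -0.1], "twist": [0, 0, 0], "jaw": 0.3}, {"travel": [0, 0, -0.1], "twist": [0, 0, 0], "jaw": 0.55}, {"travel": [0, 0, -0.1], "twist": [0, 0, 0], "jaw": 0.75}, {"travel": [0, 0, -0.1], "twist": [0, 0, 0], "jaw": 0.75}, {"travel": [0, 0, -1], "twist": [0, 0, 0], "jaw": 0.75}])

```text
clock: 27.4
tool_pos: [0.6176, 0.2044, 0.0513]
eef_rot: [0.0, -3.139, 0.001]
force: [-0.6, -0.1, 0.5]
width: 0.0642
```

servo_tool(increments=[{"travel": [0, 0, -4], "twist": [0, 0, 0], "jaw": 0.75}, {"travel": [0, 0, -9], "twist": [0, 0, 0], "jaw": 0.75}, {"travel": [0, 0, -14], "twist": [0, 0, 0], "jaw": 0.75}, {"travel": [2, 0, -18], "twist": [0, 0, 0], "jaw": 0.75}, {"travel": [6, 0, -20], "twist": [0, 0, 0], "jaw": 0.75}])

```text
clock: 28.02
tool_pos: [0.5607, 0.2051, 0.2566]
eef_rot: [0.001, 3.134, 0.003]
force: [0.5, -0.4, -0.1]
width: 0.0641
```

servo_tool(increments=[{"travel": [4, 2, 0], "twist": [0, 0, 0], "jaw": 0.75}, {"travel": [8, 6, 0], "twist": [0, 0, 0], "jaw": 0.75}, {"travel": [12, 10, 0], "twist": [0, 0, 0], "jaw": 0.75}, {"travel": [16, 14, 0], "twist": [0, 0, 0], "jaw": 0.75}, {"travel": [18, 18, 0], "twist": [0, 0, 0], "jaw": 0.75}])

```text
clock: 28.65
tool_pos: [0.3766, 0.3856, 0.2531]
eef_rot: [-0.002, 3.141, 0.001]
force: [1.0, -0.4, -0.2]
width: 0.064
```

```bash
python3 - <<'E'
from h import *
ims=[]
for n,(x0,y0,x1,y1) in [("top",(165,135,465,260)),("scene",(200,130,450,340))]:
    im=cv2.cvtColor(robot.grab_frame(n),cv2.COLOR_RGB2BGR);save(n+"9",im)
    c=robot.camera_info(n);T=np.linalg.inv(c["world_from_camera"])
    im=cv2.resize(im[y0:y1,x0:x1],None,fx=2.4,fy=2.4,interpolation=cv2.INTER_CUBIC)
    for (x,y),h in zip([(.6267,-.0795),(.6238,.018),(.6259,.114),(.6199,.205)],(.115,.09,.065,.04)):
      pts=[]
      for a in np.linspace(0,2*np.pi,40):
        q=c["K"]@(T[:3]@[x+.021*np.cos(a),y+.021*np.sin(a),.018+h,1]);pts.append((q[:2]/q[2]-[x0,y0]+.5)*2.4)
      cv2.polylines(im,[np.int32(np.round(pts))],True,(0,0,255),1)
    save(n+"9c",im)
E
```

```text
(no output)
```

View pics/top9c.png

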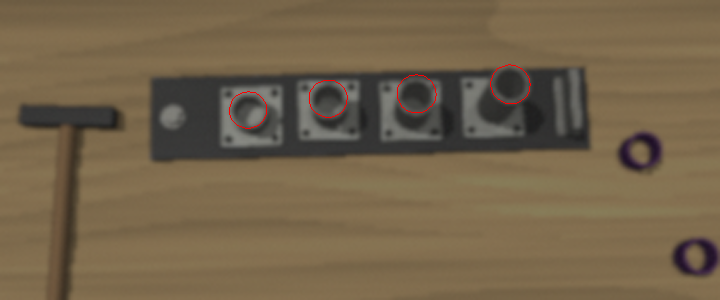

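View pics/scene9c.png

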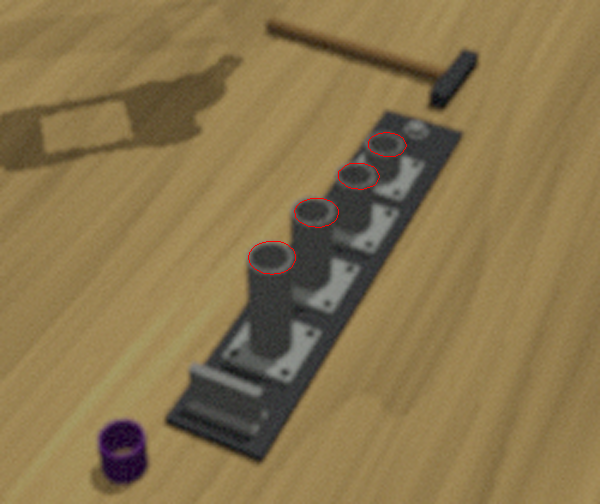

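In both views every rim sits on the circle drawn for its plate centre, to within about 2–3 mm. The stubs stand upright, stepping down from the stop, and the hammer and purple pieces are where they were. Handing in.

```bash
python3 -c "
from plant import robot
s=robot.get_state();print(s['clock'],s['force'],s['width']);print(robot.close_job())"
```

```text
28.75 [0.72212415 0.54126735 0.29770506] 0.06354593976065435
the job is handed in; nothing more can be done
None
```

All four stubs stand upright and released on their plates. The 115 mm one is next to the end stop, stepping down through 90 and 65 to 40 mm at the bolt end. I handed the job in at 28.8 s.

- **Position:** in the last top and scene pictures each rim lay on the circle drawn for its plate centre, within about 2–3 mm by eye. The 40 mm stub looked the furthest off, by about 2 mm.
- **Surroundings:** the hammer was where it started, and I saw no change in the purple look-alikes. The gripper was clear of everything, with the jaws partly open.
- **Forces:** the highest reading at the end of any move was about 15 N, when the 40 mm stub was pressed onto its plate.
- **Failed or disagreed:**
  - One early move call was refused because it left out required keys, and nothing moved.
  - One plate measurement in the top view merged several plates, so I ignored it. The other four agreed between the two cameras to about 2 mm.

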